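# Tare the parcel scale: key in the guarded well

### The arm

A 6-joint arm with a two-finger parallel gripper is mounted at the origin on the work surface. World frame = base frame: x ahead of the robot, y to its left, z up, the work surface at z = 0. Lengths are in mm, angles in rad, forces in N, time in s.
With the tool pointing down it reaches from about 275 to 825 mm from the base axis. Payload 4.9 kg.
Tool frame: the origin (TCP) lies at the very end of the fingers, on their centre line; the grasp point (between the pads) lies 19 mm behind it; z points along the fingers, y is the line along which they close (so a half turn about z gives the same grasp; the last joint's range is limited). The gripper opens to 85 mm and grips with 20 to 120 N. Pads are 22 mm wide; open, the fingers measure 114 mm over their backs; the gripper's body (76 mm by 85 mm) begins 54 mm behind the grasp point. The pads swing forward as they close: fully open they stand 13 mm farther back than shut.
Start: joints at [-1.391, 0.326, -0.193, 1.052, 0, 1.437], TCP at [169.783, -523.156, 231.281] pointing down, gripper open.
Joint ranges: [-2.65, 2.65], [-0.97, 1.79], [-1.3, 1.35], [-1.93, 2.1], [-1.47, 1.37], [-3.14, 3.14]. Speed limits (rad/s): [2.57, 2.57, 3.14, 3.14, 3.14, 3.14].

### API

Orientations are given as [roll, pitch, yaw] about the fixed x, y, z axes, in that order (R = Rz(yaw) Ry(pitch) Rx(roll)).
In Python, from bench import bot, solve_ik, imaging gives the robot as it stands. Calls block until the motion is done:
- bot.move_ptp(position, orientation): joint-space move of the TCP to a pose.
- bot.movel(position, rot=None, max_speed=150, threshold=None): straight line of the TCP; rot=None keeps the orientation; max_speed is the mean speed in mm/s. With threshold (N) it stops when the force on the tool has changed by that much, and returns True; else False.
- bot.move_j(angles): joint-space move.
- bot.grip(opening, effort=None): opening from 0.0 (shut) to 1.0 (fully open); effort is the grip in N (None keeps the last); returns when the fingers have stopped.
- bot.dwell(seconds).
- solve_ik(position, orientation): joint angles nearest the present ones, or None.
- bot.get_state(): the state.
- imaging.capture(name): name is "side" or "top" or "wrist"; returns the picture (384x512x3 uint8, blue, green, red); there is no depth.
- imaging.camera_model(name): a dict with "K" (3x3 intrinsics, pixels), "position" and "rotation" of the camera in the world. Camera axes: x right, y up, looking along -z (the intrinsics and any distortion apply to the point x, -y, -z); pixel columns grow to the right and rows downward; lengths in mm; the calibration is good to about 2 mm. A picture is of the moment at which its call begins: read the wrist's pose just before it. camera_model takes no time and is no camera call; for the wrist camera it gives the pose at the moment of the call.
A pose or a line that the arm cannot do raises bot.IKError and nothing moves.
- bot.sign_off(): hands the job in; it is judged then, once.
The state is a dict: "t": time; "qpos": joint angles; "joint_velocities": joint speeds; "effort": joint torques, N m; "tcp_pos": TCP position; "orientation": TCP orientation; "contact_force": force on the tool from outside, world axes, zero at the start; "wrist_torque": the same for the moment, N m; "opening": opening from 0.0 (shut) to 1.0 (fully open); "gripper_force": force on a finger pad.
Only numpy, scipy, OpenCV 4.12 (cv2) and the standard library are available. Lean on these libraries where they do the work, as an engineer would, in place of code of your own. Each camera call takes 0.05 s, during which the arm holds its last target. There are 200 camera calls.

### The job

An empty carton stands on the parcel scale and its weight has to be tared away: on the scale's key box, the one with the sliding metal guard, use a fingertip to push the guard fully open by its ridge, reach into the round well and press the sunken tare key all the way down for about half a second, then push the guard fully shut again. Push gently and do not pinch the ridge or pick anything up. Do not press the key in the square well, do not touch the scale or its carton, and leave everything else where it stands.

Things in the scene. Friction and masses are not known exactly. Their poses are not given: they have to be found in the camera images.
- tare_box: the parcel scale's key box, fixed: grey, 90 mm (its x) by 180 mm (its y), top face 50 mm above the bench, turned up to 0.3 rad about the vertical; origin at the centre of its underside. The guard slides along its y between two rails (inner faces 36.5 mm either side of x = 0, 6 mm above the top face); a cross bar as high closes the +y end.
- tare_well (a point): centre of the mouth of the round well in the tare box, level with the top face (box x = 0, y = -35 mm). The well is 48 mm across with straight walls and 30 mm deep; the tare key stands up from its floor, in the middle.
- tare_key (a joint): travel of the tare key, m: 0 = up, 0.006 = fully down. White round key, 24 mm across; when up, its top lies 18 mm below the box's top face. Sprung: starts to move at 1.5 N, fully down at about 4.5 N, comes back by itself.
- tare_key_top (a point): centre of the top of the tare key (32 mm above the bench when up)
- guard (a joint): position of the sliding guard, m: 0 = fully shut (covering the round well), 0.066 = fully open against its stop; grows as it slides along the tare box's +y. It starts a little ajar, stays where it is left, and slides with about 1.2 N.
- guard_ridge (a point): centre of the top of the black push ridge in the middle of the guard, 66.5 mm above the bench. Guard plate: 68 mm (box x) by 66 mm (box y), upper face 54.5 mm above the bench. Ridge: 50 mm along box x, 8 mm thick along y, 12 mm high above the plate. Fully shut it stands over the well's axis (box y = -35 mm), fully open at y = +31 mm.
- seal_box: the bag sealer's key box, same size and grey plastic, no guard, an open square well 48 x 48 mm in the middle of its top; fixed; origin at the centre of its underside. Not to be used. It and the tare box may stand either way round, left or right.
- seal_key (a joint): travel of the sealer's square key, m: 0 = up, 0.006 = fully down; leave it alone
- scale: parcel scale, fixed: 220 mm square steel platform whose top is 35 mm above the bench; origin at the centre of its underside
- carton: empty shallow open cardboard carton, 140 x 170 x 45 mm, loose on the scale's platform; origin at the centre of its underside
- teapot: dark metal teapot with a wooden side handle, 105 mm wide, 80 mm high, loose; origin at the centre of its underside
- ribbed_jar: dark ribbed lidded jar, 86 mm wide, 80 mm high, loose; origin at the centre of its underside
- plate: round white plate, 170 mm across, 18 mm high, loose; origin at the centre of its underside
- cup: small white cup, 58 mm across, 45 mm high, standing between the two key boxes, loose; origin at the centre of its underside
- tape_roll: roll of clear tape lying flat, 90 mm across, 24 mm high, loose; origin at the centre of its underside
- brush: dusting brush lying flat, loose; origin in its middle
- lid_box: dark wooden trinket box, 90 x 70 x 40 mm, loose; origin at the centre of its underside

How it is judged:
By the outcome, as a careful person would: the job done as asked, in the order asked, and still so for the second after the job is handed in, with the robot touching nothing.
It also fails if it takes over 56 s, if anything falls off the work surface, if the arm or the gripper's body presses on something with over 40 N, if the wrist force passes 120 N, or if a joint passes its speed limit or range.

## Working session

There is one attempt and no reset: what is moved stays moved. The work goes in short steps, each a Python script; the robot and the scene stay as the last script left them, time stands still between calls to the robot, and variables do not carry over. Pictures are saved under pics/ and viewed, at most 10 in all, crops included, and the job is handed in when it is done.

```bash
mkdir -p pics; ls; python3 - <<'E'
from bench import bot, imaging
import cv2,numpy as np
for n in ["top","side"]:
    im=imaging.capture(n); cv2.imwrite(f"pics/{n}0.png",im); m=imaging.camera_model(n); print(n,m)
print(bot.get_state()['t'])
E
```

```text
pics
top {'K': array([[396.16151954,   0.        , 257.05428233],
       [  0.        , 396.16151954, 187.37488474],
       [  0.        ,   0.        ,   1.        ]]), 'position': array([ 429.8384681 ,  -31.27070524, 1219.09918979]), 'rotation': array([ 0.08377002,  0.00285086, -1.57251734])}
side {'K': array([[472.04797382,   0.        , 258.418117  ],
       [  0.        , 472.04797382, 193.88642072],
       [  0.        ,   0.        ,   1.        ]]), 'position': array([  484.76390859, -1223.65576237,  1243.3839647 ]), 'rotation': array([ 0.7884707 ,  0.01155862, -0.04636639])}
0.1
```

View pics/top0.png

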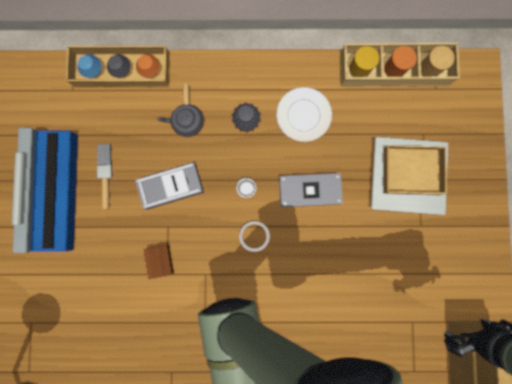

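View pics/side0.png

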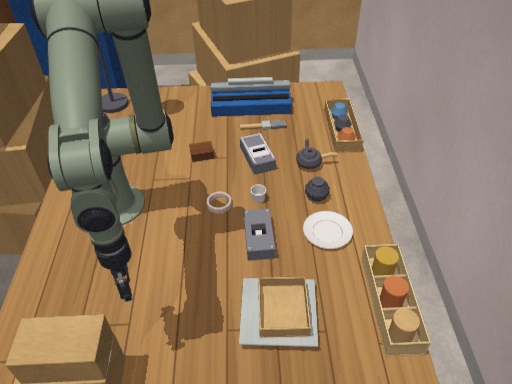

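The top view shows the tare box with its guard at about (169,186), tilted, and the seal box at (311,190). The cup is at (246,188) and the tape roll at (254,236). I'll enlarge the tare box and measure its outline.

```bash
cat > h.py <<'E'
import cv2,numpy as np
from scipy.spatial.transform import Rotation as R
from bench import bot, imaging, solve_ik
def ray(m,px,z):
    """pixel -> world point on the plane at height z"""
    K=m["K"]; d=np.linalg.solve(K,[px[0],px[1],1.])
    r=m["rotation"]; r=np.asarray(r)
    Rm=r if r.shape==(3,3) else R.from_euler("xyz",r).as_matrix()
    d=Rm@[d[0],-d[1],-d[2]]; p=np.asarray(m["position"])
    return p+d*(z-p[2])/d[2]
E
python3 - <<'E'
from h import *
im=cv2.imread("pics/top0.png"); m=imaging.camera_model("top"); print(m.keys())
hsv=cv2.cvtColor(im,cv2.COLOR_BGR2HSV)
mask=((hsv[...,1]<60)).astype(np.uint8)*255
mask[:150]=0;mask[225:]=0;mask[:,:125]=0;mask[:,215:]=0
mask=cv2.morphologyEx(mask,cv2.MORPH_CLOSE,np.ones((7,7)))
c=max(cv2.findContours(mask,0,1)[0],key=cv2.contourArea)
r=cv2.minAreaRect(c);print(r)
P=[ray(m,p,50)[:2] for p in cv2.boxPoints(r)];print(np.round(P,1),np.mean(P,0))
cv2.imwrite("pics/crop.png",cv2.resize(im[155:220,125:215],None,fx=8,fy=8,interpolation=cv2.INTER_CUBIC))
E
```

```text
dict_keys(['K', 'position', 'rotation'])
((168.6600799560547, 185.49295043945312), (31.735326766967773, 62.227142333984375), 73.44293212890625)
[[553.2 336.3]
 [606.  159.7]
 [515.1 131.9]
 [463.  307.4]] [534.31337196 233.8318729 ]
```

View pics/crop.png

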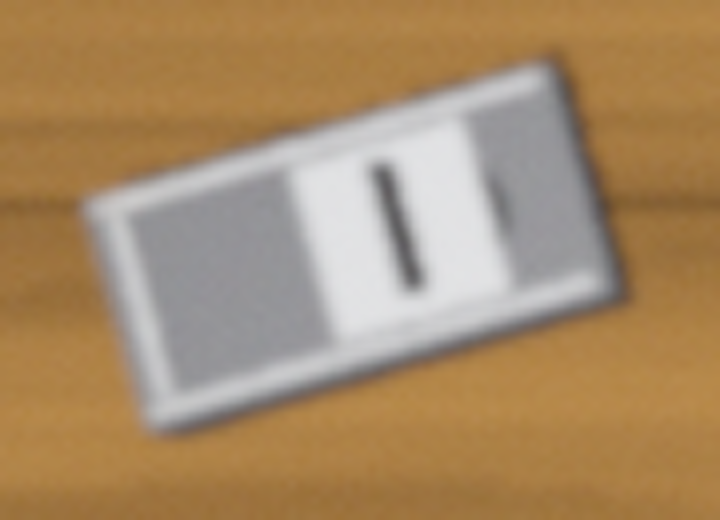

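The crop shows the cross bar at the left end, which is world +y, and the guard plate partly open with its black ridge. So the yaw is about 0.29. I'll shut the gripper and go above the box for a closer look.

```bash
python3 - <<'E'
from h import *
s=bot.get_state();print(s['orientation'],s['t'])
yaw=0.292
for y in (yaw+np.pi/2,yaw-np.pi/2):
    print(y,solve_ik([534,234,260],[np.pi,0,y]))
q=[(np.abs(np.array(solve_ik([534,234,260],[np.pi,0,y]))[5]),y) for y in (yaw+np.pi/2,yaw-np.pi/2) if solve_ik([534,234,260],[np.pi,0,y]) is not None]
y=min(q)[1]
bot.grip(0.0)
bot.move_ptp([534,234,260],[np.pi,0,y])
m=imaging.camera_model("wrist");im=imaging.capture("wrist");cv2.imwrite("pics/w0.png",im)
s=bot.get_state();print(y,s['tcp_pos'],s['orientation'],s['opening'],s['t'],m)
import pickle;pickle.dump(m,open("w0.pkl","wb"))
E
```

```text
[-3.13997961e+00 -2.29873884e-04  3.13803933e-01] 0.1
1.8627963267948966 [ 0.28642269  0.3717596  -0.05196791  1.14706882  0.          1.56521902]
-1.2787963267948965 [ 0.28642269  0.3717596  -0.05196791  1.14706882  0.         -1.57637363]
1.8627963267948966 [534.31918383 233.24558531 259.96697988] [-3.14155117e+00  1.55689869e-04  1.86149009e+00] -0.0017477574341417071 3.8667 {'K': array([[311.31697185,   0.        , 258.01979094],
       [  0.        , 311.31697185, 192.98517995],
       [  0.        ,   0.        ,   1.        ]]), 'position': array([510.42959731, 311.21337005, 402.32335653]), 'rotation': array([-3.23865040e-01,  2.97147730e-04,  2.91373852e-01])}
```

View pics/w0.png

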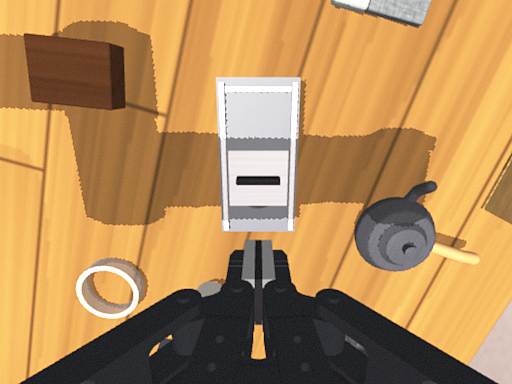

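The wrist view shows the box upright in the image. Its rails run from (217,78)–(300,78) to (222,231)–(298,231), and the ridge is at (258,181). The fingers hide nothing. Now I'll measure.

```bash
python3 - <<'E'
from h import *
import pickle
m=pickle.load(open("w0.pkl","rb"));im=cv2.imread("pics/w0.png")
g=cv2.cvtColor(im,cv2.COLOR_BGR2GRAY)
k=np.zeros_like(g);k[165:195,225:295]=(g[165:195,225:295]<60)*255
c=max(cv2.findContours(k,0,1)[0],key=cv2.contourArea)
rr=cv2.minAreaRect(c);print(rr)
rd=ray(m,rr[0],66.5);print("ridge",rd)
hsv=cv2.cvtColor(im,cv2.COLOR_BGR2HSV)
k=((hsv[...,1]<50)&(g>60)).astype(np.uint8)*255
k[:65]=0;k[240:]=0;k[:,:205]=0;k[:,310:]=0
k=cv2.morphologyEx(k,cv2.MORPH_CLOSE,np.ones((9,9)))
c=max(cv2.findContours(k,0,1)[0],key=cv2.contourArea)
# left/right edges per row, lines fitted
rows=np.arange(95,222,3);L=[];Rr=[]
for r in rows:
    xs=np.where(k[r])[0];L.append(ray(m,(xs.min()-.5,r),56)[:2]);Rr.append(ray(m,(xs.max()+.5,r),56)[:2])
for E_ in (L,Rr):
    vx,vy,x,y=cv2.fitLine(np.array(E_,np.float32),cv2.DIST_HUBER,0,.01,.01).ravel()
    if vy<0:vx,vy=-vx,-vy
    print("edge yaw",np.arctan2(-vx,vy),x,y)
ys=np.where(k[:,258])[0];T=ray(m,(258,ys.min()-.5),56);B=ray(m,(258,ys.max()+.5),50);print(ys.min(),ys.max(),T,B)
yaw=.292;u=np.array([-np.sin(yaw),np.cos(yaw)]);v=np.array([np.cos(yaw),np.sin(yaw)])
for n,p in dict(ridge=rd[:2],L=np.mean(L,0),R=np.mean(Rr,0),T=T[:2],B=B[:2],top=np.array([534.3,233.8])).items(): print(n,"x",p@v,"y",p@u)
E
```

```text
((258.0, 180.49998474121094), (41.99999237060547, 6.999999046325684), -0.0)
ridge [538.44897906 217.36255375  66.5       ]
edge yaw 0.29527363 489.87027 225.5072
edge yaw 0.28699178 574.33954 250.84633
77 230 [506.90975095 322.51967227  56.        ] [558.42358202 150.73504593  50.        ]
ridge x 578.2282173531567 y 53.15930287810931
L x 534.050424924356 y 74.9434466035649
R x 622.2384195114412 y 74.89397938989694
T x 578.2954271104297 y 162.94426527550283
B x 578.1773597394341 y -16.397917986386723
top x 578.9866814191032 y 70.0953118210758
```

```bash
cat >> h.py <<'E'
yaw=.291
u=np.array([-np.sin(yaw),np.cos(yaw)]);v=np.array([np.cos(yaw),np.sin(yaw)])
C=578.2*v+73.3*u
ROT=[np.pi,0,yaw+np.pi/2]
def go(y,z,x=0,**k):
    p=C+x*v+y*u; hit=bot.movel([p[0],p[1],z],ROT,**k)
    s=bot.get_state();d=s['tcp_pos'][:2]-C;f=s['contact_force']
    print("hit",hit,"box x %.1f y %.1f z %.1f"%(d@v,d@u,s['tcp_pos'][2]),"Fx %.1f Fy %.1f Fz %.1f"%(f[:2]@v,f[:2]@u,f[2]),"t %.1f"%s['t'])
    return hit
def snap(n,name="wrist"):
    import pickle
    m=imaging.camera_model(name);im=imaging.capture(name);cv2.imwrite(f"pics/{n}.png",im);pickle.dump(m,open(n+".pkl","wb"))
E
python3 - <<'E'
from h import *
go(-46,100,max_speed=150)
if go(-46,60,max_speed=60,threshold=4): raise SystemExit
if go(8,60,max_speed=40,threshold=8): snap("w1");raise SystemExit
go(21,60,max_speed=12,threshold=5)
go(12,60,max_speed=40)
go(12,110)
go(-10,200,max_speed=200)
snap("w1")
E
```

```text
hit False box x 0.7 y -45.9 z 100.9 Fx 0.9 Fy -0.0 Fz -0.4 t 5.1
hit False box x 0.2 y -46.0 z 60.1 Fx -0.1 Fy 0.1 Fz 0.4 t 5.9
hit False box x -0.4 y 8.1 z 59.8 Fx -0.1 Fy 1.4 Fz -1.4 t 7.4
hit True box x -0.6 y 16.4 z 59.5 Fx 0.1 Fy 0.0 Fz 0.8 t 8.2
hit False box x 0.1 y 11.8 z 60.0 Fx -0.4 Fy 0.6 Fz 0.8 t 8.5
hit False box x 0.0 y 12.0 z 109.9 Fx -0.5 Fy 0.2 Fz -0.1 t 8.9
hit False box x -0.8 y -9.9 z 198.5 Fx -0.2 Fy 0.3 Fz -1.6 t 9.6
```

View pics/w1.png

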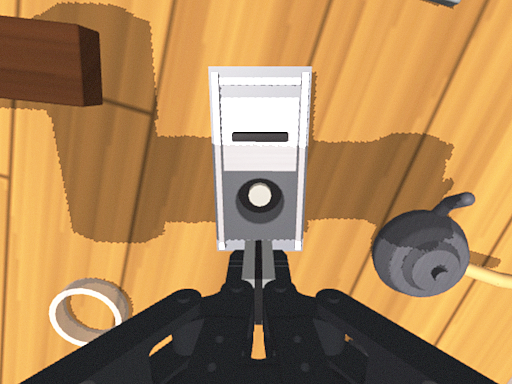

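The guard is open, with the ridge at about (260,136). The round well at (260,199) and the white key at (260,195) are both in view. I'll check the ridge and key positions in numbers.

```bash
python3 - <<'E'
from h import *
import pickle
m=pickle.load(open("w1.pkl","rb"));im=cv2.imread("pics/w1.png");g=cv2.cvtColor(im,cv2.COLOR_BGR2GRAY)
def blob(mask,y0,y1,x0,x1):
    k=np.zeros_like(g);k[y0:y1,x0:x1]=mask[y0:y1,x0:x1]*255
    c=max(cv2.findContours(k.astype(np.uint8),0,1)[0],key=cv2.contourArea);return cv2.minAreaRect(c)
def bx(p): d=p[:2]-C; return np.round([d@v,d@u],1)
r=blob(g<70,125,148,225,295);print(r,"ridge",bx(ray(m,r[0],66.5)))
r=blob(g>140,178,214,243,278);print(r,"key",bx(ray(m,r[0],32)))
r=blob((g<95),172,226,232,288);print(r,"well",bx(ray(m,r[0],50)))
E
```

```text
((259.5, 136.0), (8.0, 55.0), 90.0) ridge [-0.4 32.2]
((259.5000305175781, 195.0), (21.920310974121094, 21.920310974121094), 45.0) key [ -0.1 -34.2]
((259.5, 200.5), (45.0, 47.0), 90.0) well [ -0.2 -33.8]
```

```bash
python3 - <<'E'
from h import *
Y=-34.2
go(Y,80,max_speed=150)
if go(Y,38,max_speed=50,threshold=5): go(Y,80); raise SystemExit
go(Y,24.5,max_speed=15,threshold=9)
for i in range(3):
    s=bot.get_state();print(s['tcp_pos'][2],s['contact_force'][2],s['t']);bot.dwell(.25)
s=bot.get_state();print(s['tcp_pos'][2],s['contact_force'][2],s['t'])
E
```

```text
hit False box x 0.5 y -34.1 z 80.5 Fx 0.1 Fy -0.1 Fz -0.4 t 10.6
hit False box x 0.3 y -34.2 z 38.2 Fx -0.2 Fy -0.3 Fz 0.2 t 11.6
hit True box x 0.1 y -34.2 z 26.1 Fx -0.5 Fy 0.9 Fz 6.2 t 12.4
26.055047540773646 6.23491319979314 12.3667
26.04673766228993 5.614450760789676 12.6167
26.085940508181032 5.057406637245435 12.8667
26.058195277178932 4.895258635397659 13.1167
```

```bash
python3 - <<'E'
from h import *
go(-34.2,95,max_speed=80)
go(58,95,max_speed=150)
if go(58,60,max_speed=60,threshold=4): raise SystemExit
if go(-11,60,max_speed=40,threshold=8): snap("w2");raise SystemExit
go(-24,60,max_speed=12,threshold=5)
go(-12,60,max_speed=40)
go(-12,110)
go(-10,200,max_speed=200)
snap("w2")
E
```

```text
hit False box x -0.5 y -34.2 z 94.4 Fx 0.0 Fy 0.7 Fz -0.5 t 14.1
hit False box x -0.1 y 57.6 z 94.8 Fx -0.1 Fy -0.5 Fz 0.4 t 14.9
hit False box x 0.1 y 58.0 z 60.0 Fx 0.3 Fy 0.0 Fz 0.3 t 15.6
hit False box x -0.1 y -11.1 z 59.9 Fx 0.2 Fy -0.2 Fz -0.1 t 17.5
hit True box x -0.5 y -19.6 z 59.5 Fx 1.1 Fy 0.6 Fz 0.5 t 18.3
hit False box x -0.1 y -11.7 z 59.9 Fx 0.1 Fy 0.2 Fz -0.1 t 18.6
hit False box x 0.1 y -12.0 z 109.9 Fx 0.2 Fy 0.7 Fz -0.5 t 19.1
hit False box x -0.8 y -10.0 z 198.5 Fx -0.2 Fy 0.4 Fz -0.5 t 19.7
```

View pics/w2.png

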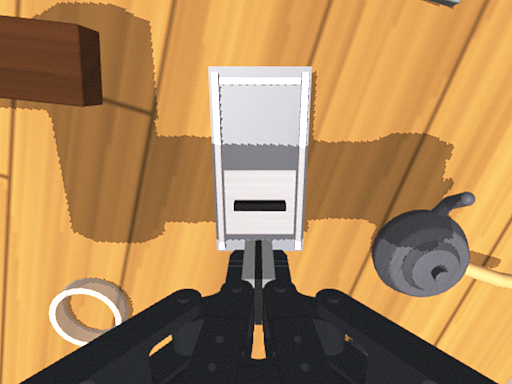

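The guard is shut: the ridge is at (260,205) and the well is fully covered. The two stop contacts also give a 66 mm stroke, assuming the 22 mm finger width. Handing in.

```bash
python3 -c "
from bench import bot
print(bot.sign_off())"
```

```text
the job is handed in; nothing more can be done
None
```

The job is handed in: I pushed the guard open to its stop, held the tare key down for about 0.75 s (fingertip at 26.1 mm, where the key bottoms out), and pushed the guard shut to its stop; the last step ended at about 20 s of the 56 s allowed, and no result came back from the judging.

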